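# Feed a slide tray through the slide scanner

## Robot

A 7-joint arm with a two-finger parallel gripper is mounted at the origin on the work surface. World frame = base frame: x ahead of the robot, y to its left, z up, the work surface at z = 0. Lengths are in m, angles in rad, forces in N, time in s.
With the tool pointing down it reaches from about 0.4 to 0.9 m from the base axis. Payload 5.5 kg.
Tool frame: the origin (TCP) lies midway between the tips of the shut fingers; the grasp point (between the pads) lies 19 mm behind it; z points along the fingers, y is the direction in which the jaws open and shut (so a half turn about z gives the same grasp; the last joint's range is limited). The gripper opens to 92 mm and grips with 3 to 60 N. Pads are 19 mm wide; open, the fingers measure 130 mm over their backs; the gripper's body (75 mm by 190 mm) begins 47 mm behind the grasp point.
Start: joints at [1.393, 0.501, -0.427, 1.55, 0.221, 1.138, -0.21], TCP at [0.277, -0.588, 0.201] pointing down, gripper open.
Joint ranges: [-2.88, 2.88], [-0.31, 2.03], [-1.54, 1.56], [0.2, 2.42], [-1.41, 4.55], [0.19, 2.02], [-2.57, 2.57]. Speed limits (rad/s): [2.57, 2.57, 3.14, 3.14, 3.14, 3.14, 3.14].

## Interface

Orientations are given as a unit quaternion [w, x, y, z].
In Python, from cell import r gives the robot as it stands.
- The arm moves only by the shell command python3 -m jog 'ROWS' [FORCE]. ROWS is JSON, a list of rows, each a list of 3 entries, a list of its own where there are three numbers: the shift along the world's x, y, z in mm, then the turn about the world's z in degrees, then the opening in per cent of the stroke, from 0 (shut) to 100 (fully open). In form: [[[x, y, z], twist, fingers], ...]. A call has 1 to 8 rows; each row shifts and turns the commanded pose from where the row before left it; what a row does not reach is not made up. A row lasts 1/10 s, in which the tool goes at most 50 mm and 8.59 degrees, less where a joint would pass 70% of its speed; a pose out of reach is approached as far as the arm can. A call with a gripper value outside its range is refused whole. The fingers move at their own pace and stop on an object; FORCE is the grip in N (left out, the last holds). Time passes only in rows, so rows that do not move let the fingers close. It gives the time, the measured TCP pose, the force and the opening at its end, in the units of the state.
- r.read_state(): the state, without advancing time (a new reading comes with each control period).
- r.read_camera(name): name is "scene" or "top" or "wrist"; returns a dict with "color" (480x640x3 uint8, blue, green, red), "vfov" (degrees; the focal length in pixels is half the picture's height over the tangent of half this angle, whatever the lens; pixels are square), "cx", "cy" (the principal point, pixels), "xyz" and "attitude" of the camera in the world; the wrist camera has in their place "hand_eye" (4x4, takes a point from camera to tool coordinates, whose origin is the TCP and whose axes are the flange's). Camera axes: x right, y up, looking along -z (the intrinsics and any distortion apply to the point x, -y, -z); pixel columns grow to the right and rows downward; lengths in m; the calibration is good to about 2 mm. A picture is of the moment at which its call begins: read the wrist's pose just before it. There is no depth.
- r.close_job(): hands the job in, once; it reports no verdict.
Trained networks look in the newest picture that a camera, given by its name, has taken for a name from the list of things; names that differ only in an ending like _2 or _b are one class to them, and where a whole thing is asked for, a point or a joint stands for the part that bears it (a point fixed in the world has none). Each returns a list of dicts, best first, with "p" (0 to 1); they miss things now and then, are a little off and sometimes report something else, mostly with a low value. They report only what shows in the picture. A call takes as long as a camera call. They do not tell look-alikes from the thing itself.
- r.spot_in(camera, query): "location" ([x, y, z] in m, in world coordinates, good to about 4 mm: the middle of the surface that is visible of it).
- r.masks_of(camera, query): "pixels" (480x640 bool, what is visible of it).
The state is a dict: "time_s": time; "joints": joint angles; "joint_vel": joint speeds; "joint_efforts": joint torques, N m; "ee_pos": TCP position; "tool_rot": TCP orientation; "contact_force": force on the tool from outside, world axes, zero at the start; "torque": the same for the moment, N m; "grip_width": finger opening in m.
Only numpy, scipy, OpenCV 4.12 (cv2) and the standard library are available. Lean on these libraries where they do the work, as an engineer would, in place of code of your own. Each camera call takes 0.05 s, during which the arm holds its last target. There are 200 camera calls.

## Task

Lay the blue tray of fresh slides flat on the scanner's loading end, lined up with its channel, and push it under the bridge until its trailing edge lines up with the red marks on the rails, so that it drives the orange finished tray out of the other side. Then lift the orange tray off and lay it square in the middle of the aluminium drying plate, and finally press the green start button all the way down. Keep both trays level and leave the dropper bottle, jar and green bin where they are.

Things in the scene. Friction and masses are not known exactly. Their poses are not given: they have to be found in the camera images.
- scanner: Scanner fixed to the bench, place and turn vary. Origin on the bench under the middle of its bridge; x = feed direction (about world +y, robot's right to left), y across the channel (about back to the robot), z up. Grey bed: x -240 to +235, 116 mm wide, top 20 mm above the origin. No end stop. A 34 mm high pod (70 x 100 mm) beside the bridge on the -y side carries the button.
- bridge (a point): Middle of the underside of the white bridge, 28 mm above the bed. The bridge is 50 mm long in x, 116 mm wide, spans the channel on two uprights 67 mm apart; its top is 110 mm above the bench, plus a black camera stub 38 mm across up to 142 mm. Same axes as the scanner.
- loading (a point): Middle of the loading end, on the bed, at scanner x -155. Rails 5 mm high and 8 mm thick line the bed; the channel between them is 80 mm wide on the loading end (x -240 to -65), funnels to 67 mm at the bridge (x -25 to 25) and is 80 mm wide on the far end (x 25 to 235).
- marks (a point): Point on the bed midway between the red marks on the left and right rails, at scanner x -70. A tray whose trailing (-x) edge is here is centred under the bridge.
- fresh: Blue tray with two fresh glass slides, a rigid slab 140 x 62 x 20 mm (x, y, z), about 0.22 kg. Origin at the centre of its underside, long axis x, z up. It lies on the bench on one side or the other of the scanner; either end may lead into the scanner. Its slides (pink spots) are flush.
- finished: Orange tray, same size, weight and axes as the blue one; it starts on the scanner's bed under the bridge, centred there within 8 mm.
- plate: Drying plate, fixed to the bench on the other side of the scanner from the blue tray: a flat aluminium slab 190 x 100 x 12 mm with a dark rubber face, no rim. Origin at the centre of its underside, long axis x; the top is 12 mm above the origin.
- start_top (a point): Centre of the top face of the green start button, 32 mm diameter, on the scanner's control pod. It is pressed straight down.
- start (a joint): Travel of the start button in m: 0 up, 0.006 fully down (about 5 N); it springs back when released.
- dropper: White dropper bottle with a red cap, 34 mm diameter, 85 mm high, bystander. Origin at the centre of its underside.
- bin: Green open parts bin, 95 x 110 x 50 mm, bystander. Origin at the centre of its underside.
- jar: Amber glass jar with a black lid, 60 mm diameter, 75 mm high, bystander. Origin at the centre of its underside.
Things that resemble listed ones, but are neither listed nor needed, are in the scene too. Several things have the shape of the fresh; the one meant has the colours described above.

How it is judged:
On the way, in this order (a step that is already met when the one before it is completed fails the run):
1. the blue tray lies flat in the channel of the loading end, in front of the bridge (x of fresh in the frame of scanner between -0.2 and -0.115 m and y of fresh in the frame of scanner between -0.014 and 0.014 m and z of fresh in the frame of scanner between 0.017 and 0.024 m and angle between the x axis of fresh and the x axis of scanner, either way round below 0.2 rad), for 0.1 s.
2. the blue tray is under the bridge with its trailing edge at the red marks (within 7 mm), the orange tray driven out of the far side, still on the bed (x of fresh in the frame of scanner between -0.007 and 0.007 m and y of fresh in the frame of scanner between -0.006 and 0.006 m and z of fresh in the frame of scanner between 0.017 and 0.024 m and x of finished in the frame of scanner above 0.125 m and z of finished in the frame of scanner between 0.017 and 0.024 m), for 0.2 s.
3. the orange tray lies released on the drying plate, the blue one still at its marks (x of fresh in the frame of scanner between -0.007 and 0.007 m and y of fresh in the frame of scanner between -0.006 and 0.006 m and z of fresh in the frame of scanner between 0.017 and 0.024 m and x of finished in the frame of plate between -0.03 and 0.03 m and y of finished in the frame of plate between -0.024 and 0.024 m and z of finished in the frame of plate between 0.009 and 0.016 m and angle between the x axis of finished and the x axis of plate, either way round below 0.2 rad and contact force between the fingers and fresh below 0.1 N and contact force between the fingers and finished below 0.1 N and linear speed of each of fresh, finished below 0.01 m/s), for 0.2 s.
4. the start button is pressed down (x of fresh in the frame of scanner between -0.007 and 0.007 m and y of fresh in the frame of scanner between -0.006 and 0.006 m and z of fresh in the frame of scanner between 0.017 and 0.024 m and x of finished in the frame of plate between -0.03 and 0.03 m and y of finished in the frame of plate between -0.024 and 0.024 m and z of finished in the frame of plate between 0.009 and 0.016 m and angle between the x axis of finished and the x axis of plate, either way round below 0.2 rad and value of joint start above 0.0045 m), for 0.05 s.
At the end, for the whole second after the job is handed in: Blue tray flat under the bridge, trailing edge within 7 mm of the red marks; orange tray flat on the drying plate, within 30 mm along and 24 mm across of its middle, turned under 0.2 rad from it; both released and at rest, button up again (all of step 3 and value of joint start below 0.002 m); the robot touches nothing.
It fails at once if a tray is tipped more than 0.35 rad (angle between any of fresh, finished's own z axis and vertical above 0.35 rad).
It fails at once if a bystander (dropper bottle, jar, green bin) is moved more than 25 mm (distance of any of dropper, bin, jar from where it was at the start of the episode above 0.025 m).
It also fails if it takes over 72 s, if anything falls off the work surface, if the arm or the gripper's body presses on something with over 40 N, if the wrist force passes 120 N, or if a joint passes its speed limit or range.

## Working session

There is one attempt and no reset: what is moved stays moved. The work goes in short steps, Python scripts to look and compute and a shell command to move; the robot and the scene stay as the last step left them, time stands still between calls to the robot, and variables do not carry over. Pictures are saved under pics/ and viewed, about 8 in all and at most 12, crops included, and the job is handed in when it is done.

```bash
ls; mkdir -p pics
python3 - <<'E'
from cell import r
import cv2,numpy as np
s=r.read_state();print(s)
for n in("scene","top"):
    c=r.read_camera(n);cv2.imwrite(f"pics/{n}0.png",c["color"]);print({k:v for k,v in c.items() if k!="color"})
    for q in("scanner","bridge","fresh","finished","plate","start_top","marks","loading","dropper","bin","jar"):
        print(q,[(np.round(d["location"],3).tolist(),round(d["p"],2)) for d in r.spot_in(n,q)])
E
```

```text
pics
{'time_s': 0.0, 'joints': array([ 1.39317117,  0.5018194 , -0.42674838,  1.55143884,  0.22076094,
        1.13828033, -0.2102974 ]), 'joint_vel': array([ 0.00103966,  0.00103143,  0.00206038, -0.00133732,  0.00082334,
       -0.00171958,  0.00113759]), 'joint_efforts': array([ 5.41028930e-04, -5.66604924e+01, -5.81569791e+00, -2.79110259e+01,
       -6.85364753e-02,  3.09897400e-02,  2.02956121e-04]), 'ee_pos': array([ 0.27698004, -0.58721557,  0.19959708]), 'tool_rot': array([-9.36782938e-04,  9.75806750e-01,  2.18632753e-01, -1.69487058e-04]), 'contact_force': array([1.2372725 , 0.20181047, 0.05566252]), 'torque': array([ 0.00354549, -0.04598661,  0.00049318]), 'grip_width': 0.09203019422497384}
{'vfov': 51.964291114809264, 'cx': 323.2860423104315, 'cy': 242.81303745339144, 'xyz': array([ 1.41664451, -0.19623056,  0.79761176]), 'attitude': array([0.73524696, 0.34532413, 0.25656703, 0.52377143])}
scanner [([0.532, -0.024, 0.019], 0.58)]
bridge [([0.531, -0.025, 0.02], 0.8)]
fresh [([0.534, 0.542, 0.018], 0.87), ([0.487, 0.391, 0.019], 0.7)]
finished [([0.505, 0.022, 0.039], 0.7
[... 371 characters left out ...]
2993304929709, 'xyz': array([0.21584784, 0.08460824, 1.67631032]), 'attitude': array([ 0.72286928,  0.07558065, -0.07380027, -0.68286243])}
scanner [([0.496, -0.014, 0.024], 0.57)]
bridge [([0.493, -0.015, 0.019], 0.8)]
fresh [([0.469, 0.399, 0.019], 0.96), ([0.521, 0.55, 0.018], 0.63)]
finished [([0.491, -0.009, 0.017], 0.65), ([0.493, 0.025, 0.036], 0.58)]
plate [([0.684, 0.154, 0.058], 0.68), ([0.613, -0.013, 0.054], 0.62), ([0.494, -0.018, 0.019], 0.49)]
start_top []
marks [([0.491, -0.013, 0.021], 0.78)]
loading [([0.492, -0.012, 0.021], 0.93), ([0.746, -0.201, 0.005], 0.71)]
dropper [([0.684, 0.158, 0.055], 0.61)]
bin [([0.746, -0.203, 0.003], 0.68)]
jar [([0.35, -0.118, 0.074], 0.73)]
```

View pics/top0.png

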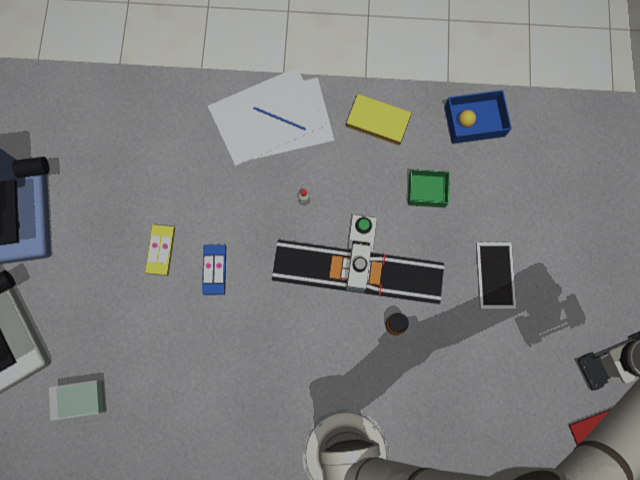

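View pics/scene0.png

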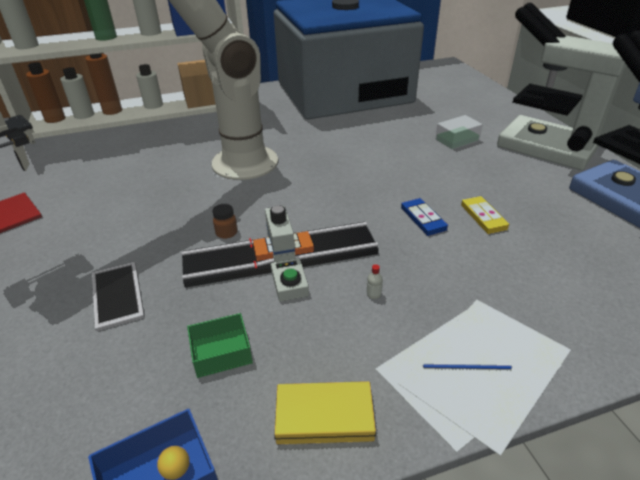

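```bash
python3 -m jog '[[[28,36,18],0,100],[[28,36,18],0,100],[[28,36,18],0,100],[[28,36,18],8,100],[[28,36,18],8,100],[[28,36,18],8,100],[[28,36,18],0,100],[[28,36,18],0,100]]'
cat > h.py <<'E'
from cell import r
import cv2,numpy as np
from scipy.spatial.transform import Rotation as Ro
def q2m(q): return Ro.from_quat([q[1],q[2],q[3],q[0]]).as_matrix()
class Cam:
    def __init__(s,n):
        st=r.read_state();c=r.read_camera(n);s.img=c["color"];s.st=st;s.n=n
        s.f=240/np.tan(np.radians(c["vfov"])/2);s.cx,s.cy=c["cx"],c["cy"];s.extra=set(c)-{"color"}
        if "hand_eye" in c:
            T=np.eye(4);T[:3,:3]=q2m(st["tool_rot"]);T[:3,3]=st["ee_pos"];T=T@np.array(c["hand_eye"]);s.R,s.t=T[:3,:3],T[:3,3]
        else: s.R,s.t=q2m(c["attitude"]),np.array(c["xyz"])
    def px2w(s,uv,z):
        uv=np.atleast_2d(uv).astype(float);d=np.c_[(uv[:,0]-s.cx)/s.f,-(uv[:,1]-s.cy)/s.f,-np.ones(len(uv))]@s.R.T
        return s.t+d*((z-s.t[2])/d[:,2])[:,None]
    def w2px(s,p):
        q=(np.atleast_2d(p)-s.t)@s.R;return np.c_[s.cx-s.f*q[:,0]/q[:,2],s.cy+s.f*q[:,1]/q[:,2]]
def jaw(st):
    R=q2m(st["tool_rot"]);return np.degrees(np.arctan2(R[1,1],R[0,1]))
E
python3 - <<'E'
from h import *
c=Cam("wrist");cv2.imwrite("pics/w1.png",c.img);print(c.extra,c.st["ee_pos"],jaw(c.st),c.t,c.R,c.px2w([[320,240],[0,0],[639,479]],0.02))
for n in("scene","top"):
    k=Cam(n);print(n,k.w2px([0,0,0.0]),k.w2px(c.st["ee_pos"]))
    cv2.imwrite(f"pics/{n}1.png",k.img)
E
```

```text
time_s: 2.0
ee_pos: [0.5022, -0.2984, 0.3457]
tool_rot: [0.0, 0.909, 0.417, 0.0]
contact_force: [0.2, 0.0, 0.0]
grip_width: 0.0919
{'hand_eye', 'cy', 'vfov', 'cx'} [ 0.50215043 -0.29839059  0.34570507] -40.75133447171914 [ 0.55582507 -0.23592198  0.52931009] [[ 7.57765925e-01  6.21957741e-01  1.97381285e-01]
 [-6.52526476e-01  7.22282859e-01  2.29165156e-01]
 [-3.40758913e-05 -3.02450061e-01  9.53165232e-01]] [[ 0.43894026 -0.3550336   0.02      ]
 [ 0.35175652  0.09948657  0.02      ]
 [ 0.56777505 -1.02484406  0.02      ]]
scene [[244.74889244 161.84332308]] [[122.25726781 153.57248073]]
top [[346.35483065 452.89827588]] [[494.7690486  249.48574727]]
```

View pics/w1.png

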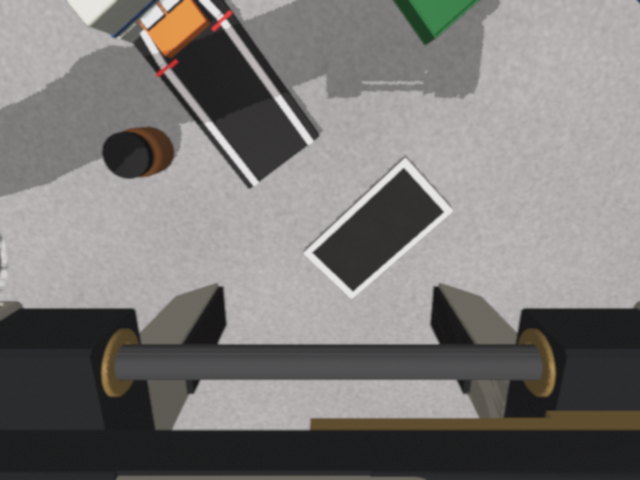

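Run:
```python
from h import *
c=Cam("wrist")
P=c.px2w([[405,158],[452,211],[352,297],[305,252]],.012);print(P,P.mean(0),np.linalg.norm(np.diff(P,axis=0),axis=1))
d=P[0]-P[3]+P[1]-P[2];print("plate yaw",np.degrees(np.arctan2(d[1],d[0])))
S=c.px2w([[254,186],[319,135]],.022);print("end",S,S.mean(0),np.linalg.norm(S[0]-S[1]))
M=c.px2w([[167,67],[221,20]],.025);print("marks",M,M.mean(0));d=M.mean(0)-S.mean(0);print(np.degrees(np.arctan2(d[1],d[0])),np.linalg.norm(d[:2]))
t=Cam("top");s=Cam("scene")
print("top plate",t.px2w([[478,243],[511,243],[515,306],[482,307]],.012).mean(0))
print("scene plate",s.px2w([[94,272],[134,264],[142,317],[97,327]],.012).mean(0))
```

```text
[[ 0.59824721 -0.3411765   0.012     ]
 [ 0.60424101 -0.43894837  0.012     ]
 [ 0.42009509 -0.45068847  0.012     ]
 [ 0.41382243 -0.35458546  0.012     ]] [ 0.50910143 -0.3963497   0.012     ] [0.09795542 0.18451978 0.0963075 ]
plate yaw 3.903470404097598
end [[ 0.42610569 -0.24093552  0.022     ]
 [ 0.53240692 -0.24676471  0.022     ]] [ 0.4792563  -0.24385012  0.022     ] 0.10646094128044359
marks [[ 0.446174   -0.07128294  0.025     ]
 [ 0.53011808 -0.07720035  0.025     ]] [ 0.48814604 -0.07424165  0.025     ]
86.99968506427714 0.1698412816458155
top plate [ 0.50256288 -0.39894751  0.012     ]
scene plate [ 0.50893273 -0.39747947  0.012     ]
```

```bash
python3 -m jog '[[[0,44,0],0,100],[[0,44,0],0,100],[[0,44,0],-8,100],[[0,44,0],-8,100],[[0,44,0],-8,100],[[0,44,0],-8,100],[[0,44,0],-8,100],[[0,44,0],-8,100]]' >/dev/null; python3 -m jog '[[[0,44,0],0,100],[[0,44,0],0,100],[[0,44,-15],0,100],[[0,44,-15],0,100],[[-10,44,-15],0,100],[[-10,44,-15],0,100],[[-7,44,-15],0,100],[[0,30,-15],0,100]]'
python3 - <<'E'
from h import *
c=Cam("wrist");cv2.imwrite("pics/w2.png",c.img);print(c.st["ee_pos"],jaw(c.st),c.w2px([0.478,.395,.02]))
m=((c.img[:,:,0].astype(int)-c.img[:,:,2]>60)).astype(np.uint8)
m=cv2.morphologyEx(m,cv2.MORPH_CLOSE,np.ones((25,25)))
n,l,s,ce=cv2.connectedComponentsWithStats(m)
for i in range(1,n):
    if s[i,4]>2000:
        (x,y),wh,a=R=cv2.minAreaRect(np.argwhere(l==i)[:,::-1].astype(np.float32));B=c.px2w(cv2.boxPoints(R),.02)
        print(s[i],R);print(B.round(4),B.mean(0),np.linalg.norm(np.diff(B,axis=0),axis=1))
E
```

```text
time_s: 3.9
ee_pos: [0.4737, 0.3866, 0.253]
tool_rot: [0.0, 1.0, 0.019, -0.001]
contact_force: [0.1, 0.1, 0.7]
grip_width: 0.0919
[0.47366194 0.38660977 0.25296217] -87.84846772849808 [[320.59100396 187.20971997]]
[ 288  124   61  129 3578] ((318.4849548339844, 188.08221435546875), (128.3270263671875, 59.09041976928711), 89.06080627441406)
[[0.5412 0.4303 0.02  ]
 [0.5444 0.3703 0.02  ]
 [0.4061 0.3607 0.02  ]
 [0.4024 0.427  0.02  ]] [0.47350098 0.39706787 0.02      ] [0.0600639  0.13864506 0.06640552]
```

View pics/w2.png

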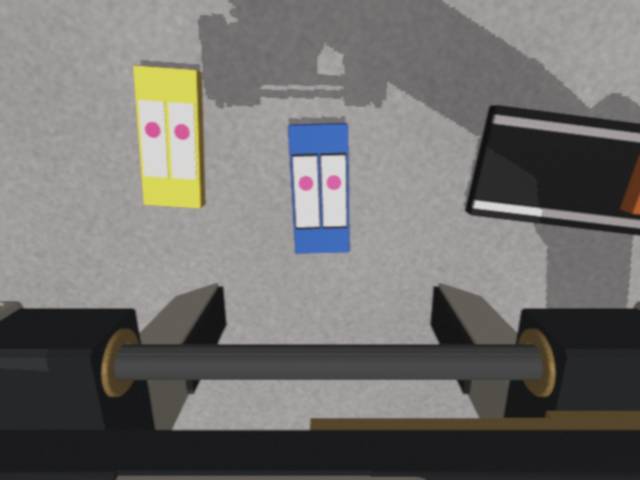

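```bash
python3 -m jog '[[[0,9,-45],0,100],[[0,0,-50],0,100],[[0,0,-50],0,100],[[0,0,-40],0,100],[[0,0,-20],0,100],[[0,0,0],0,100]]'
python3 - <<'E'
from h import *
c=Cam("wrist");cv2.imwrite("pics/w3.png",c.img);print(c.st["ee_pos"],jaw(c.st))
m=((c.img[:,:,0].astype(int)-c.img[:,:,2]>60)).astype(np.uint8)
print(cv2.boundingRect(m),c.w2px([[.4735+.07,.396+.031,.02],[.4735+.07,.396-.031,.02],c.st["ee_pos"]]))
ys,xs=np.nonzero(m);B=c.px2w(np.c_[[[xs.min(),ys[xs.argmin()]]],].reshape(-1,2),.02);print(B)
for row in range(ys.min()+5,ys.max(),15):
    x=xs[ys==row]
    if len(x): print(row,c.px2w([[x.min(),row],[x.max(),row]],.02)[:,:2].round(4).tolist())
E
```

```text
time_s: 4.55
ee_pos: [0.4732, 0.3896, 0.0452]
tool_rot: [0.003, 1.0, 0.017, -0.003]
contact_force: [-0.4, -0.2, 0.5]
grip_width: 0.0917
[0.47322838 0.38964063 0.04523032] -88.00500716000973
(255, 135, 118, 210) [[259.78635941 133.10147796]
 [380.62400644 137.43862456]
 [328.18601785 281.59070415]]
[[0.53997249 0.42952063 0.02      ]]
140 [[0.54, 0.4295], [0.542, 0.3704]]
155 [[0.5324, 0.4292], [0.5344, 0.3693]]
170 [[0.5246, 0.4288], [0.5267, 0.3688]]
185 [[0.5167, 0.4284], [0.5187, 0.3683]]
200 [[0.5085, 0.4275], [0.5105, 0.3682]]
215 [[0.5002, 0.4271], [0.5022, 0.3677]]
230 [[0.4917, 0.4262], [0.4936, 0.3671]]
245 [[0.4829, 0.4263], [0.4849, 0.3659]]
260 [[0.4739, 0.4259], [0.4759, 0.3653]]
275 [[0.4647, 0.4249], [0.4667, 0.3647]]
290 [[0.4553, 0.4244], [0.4572, 0.364]]
305 [[0.4456, 0.424], [0.4475, 0.3633]]
320 [[0.4356, 0.4229], [0.4376, 0.3627]]
335 [[0.4254, 0.4224], [0.4273, 0.3619]]
```

```bash
python3 -m jog '[[[0,6,-12],1.3,100],[[0,0,-12],0,100],[[0,0,-12],0,100],[[0,0,0],0,0],[[0,0,0],0,0],[[0,0,0],0,0],[[0,0,0],0,0]]' 25;python3 -m jog '[[[0,0,0],0,0],[[0,0,0],0,0]]'
```

```text
time_s: 5.3
ee_pos: [0.475, 0.4006, 0.0142]
tool_rot: [-0.0, 1.0, 0.03, 0.0]
contact_force: [0.8, 0.4, 0.4]
grip_width: 0.0644
time_s: 5.5
ee_pos: [0.4747, 0.4004, 0.014]
tool_rot: [-0.0, 1.0, 0.03, 0.0]
contact_force: [-0.4, -0.9, 0.2]
grip_width: 0.0484
```

Run:
```python
from h import *
c=Cam("wrist");cv2.imwrite("pics/w4.png",c.img);print(c.st["ee_pos"],jaw(c.st),c.st["grip_width"],c.st["contact_force"])
```

```text
[0.47474879 0.40041001 0.01395966] -86.55914998494191 0.048391626302729404 [-0.44163472 -0.87386002  0.18440736]
```

View pics/w4.png

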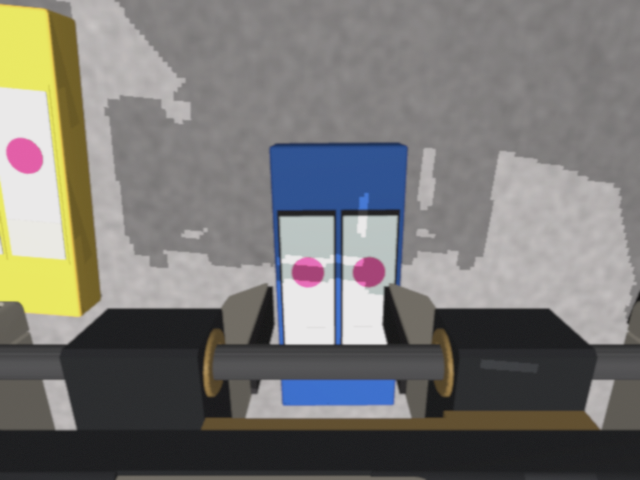

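```bash
python3 -m jog '[[[0,0,0],0,0],[[0,0,0],0,0]]'; python3 -m jog '[[[0,0,0],0,100],[[0,0,0],0,100],[[0,0,-7],0,100],[[0,0,0],0,100]]'; python3 -m jog '[[[0,0,0],0,0],[[0,0,0],0,0],[[0,0,0],0,0],[[0,0,0],0,0],[[0,0,0],0,0]]';python3 -m jog '[[[0,0,0],0,0],[[0,0,0],0,0],[[0,0,0],0,0]]'
```

```text
time_s: 5.75
ee_pos: [0.4746, 0.4003, 0.0137]
tool_rot: [-0.0, 1.0, 0.03, 0.0]
contact_force: [-0.1, -0.3, -0.5]
grip_width: 0.0282
time_s: 6.15
ee_pos: [0.474, 0.3996, 0.0056]
tool_rot: [0.001, 1.0, 0.03, -0.001]
contact_force: [0.1, 0.0, -0.6]
grip_width: 0.0557
time_s: 6.65
ee_pos: [0.4746, 0.4003, 0.0067]
tool_rot: [-0.0, 1.0, 0.03, 0.0]
contact_force: [0.8, -0.5, 0.4]
grip_width: 0.0251
time_s: 6.95
ee_pos: [0.4746, 0.4003, 0.0067]
tool_rot: [-0.0, 1.0, 0.03, 0.0]
contact_force: [-0.2, 0.2, -1.0]
grip_width: 0.002
```

Run:
```python
from h import *
c=Cam("wrist");k=Cam("scene");cv2.imwrite("pics/w5.png",np.hstack([cv2.resize(c.img,(480,360)),cv2.resize(k.img[130:270,360:520],(320,280))[:,:, :] if 0 else cv2.copyMakeBorder(cv2.resize(k.img[130:270,360:520],(320,280)),0,80,0,0,cv2.BORDER_CONSTANT)]));print(c.st["ee_pos"],jaw(c.st),c.st["grip_width"],c.st["contact_force"])
```

```text
[0.47459838 0.40029974 0.00666162] -86.55781515503452 0.002021028984419283 [-0.22327457  0.16092068 -0.99033472]
```

View pics/w5.png

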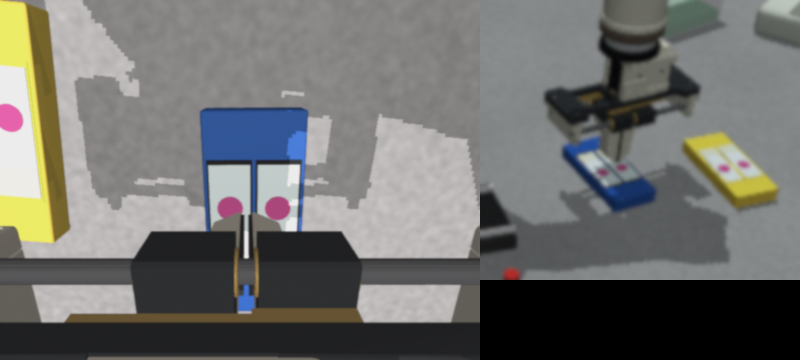

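```bash
python3 -m jog '[[[0,0,2],0,100],[[0,0,0],0,100],[[0,0,0],0,100],[[0,0,0],0,100],[[0,0,0],0,100],[[0,0,0],0,100],[[0,0,0],0,100],[[0,0,0],0,100]]'; for i in 1; do python3 -m jog '[[[0,0,0],0,100],[[0,0,-6],0,100],[[0,0,0],0,100]]'; python3 -m jog '[[[0,0,-4],0,100],[[0,0,0],0,100]]'; done
```

```text
time_s: 7.85
ee_pos: [0.4746, 0.4003, 0.0086]
tool_rot: [0.0, 1.0, 0.03, 0.0]
contact_force: [-0.4, -0.6, -0.2]
grip_width: 0.06
time_s: 8.15
ee_pos: [0.4741, 0.3997, 0.0017]
tool_rot: [0.0, 1.0, 0.03, -0.0]
contact_force: [-0.2, -0.5, -0.6]
grip_width: 0.0839
time_s: 8.35
ee_pos: [0.4742, 0.3999, -0.0021]
tool_rot: [0.0, 1.0, 0.03, -0.0]
contact_force: [-0.5, 0.6, 0.1]
grip_width: 0.0915
```

```bash
python3 -m jog '[[[0,0,-4],0,100],[[0,0,0],0,100]]'; python3 -m jog '[[[0,0,-3],0,100],[[0,0,0],0,100]]'
```

```text
time_s: 8.55
ee_pos: [0.4743, 0.4, -0.0059]
tool_rot: [0.0, 1.0, 0.03, -0.0]
contact_force: [0.6, -0.8, 0.6]
grip_width: 0.0915
time_s: 8.75
ee_pos: [0.4744, 0.4001, -0.0088]
tool_rot: [0.0, 1.0, 0.03, -0.0]
contact_force: [-0.1, -0.4, -0.1]
grip_width: 0.0919
```

```bash
python3 -m jog '[[[0,0,-3],0,100],[[0,0,0],0,100]]'
```

```text
time_s: 8.95
ee_pos: [0.4743, 0.4001, -0.0118]
tool_rot: [0.0, 1.0, 0.03, -0.0]
contact_force: [0.7, -0.1, -0.5]
grip_width: 0.0922
```

```bash
python3 -m jog '[[[0,0,-3],0,100],[[0,0,0],0,100]]'; python3 -m jog '[[[0,0,-2],0,100],[[0,0,0],0,100]]'; python3 -m jog '[[[0,0,-2],0,100],[[0,0,0],0,100]]'
python3 - <<'E'
from h import *
k=Cam("scene");w=Cam("wrist");cv2.imwrite("pics/s6.png",np.hstack([cv2.resize(w.img,(480,360)),cv2.copyMakeBorder(cv2.resize(k.img[130:270,360:520],(320,280)),0,80,0,0,cv2.BORDER_CONSTANT)]))
E
```

```text
time_s: 9.15
ee_pos: [0.4744, 0.4, -0.0148]
tool_rot: [0.0, 1.0, 0.03, -0.0]
contact_force: [-0.1, -0.7, -0.7]
grip_width: 0.0922
time_s: 9.35
ee_pos: [0.4744, 0.4002, -0.0166]
tool_rot: [0.0, 1.0, 0.03, -0.0]
contact_force: [0.1, 0.0, -0.4]
grip_width: 0.0919
time_s: 9.55
ee_pos: [0.4744, 0.4002, -0.0186]
tool_rot: [0.0, 1.0, 0.03, -0.0]
contact_force: [0.0, -0.1, 0.4]
grip_width: 0.0919
```

View pics/s6.png

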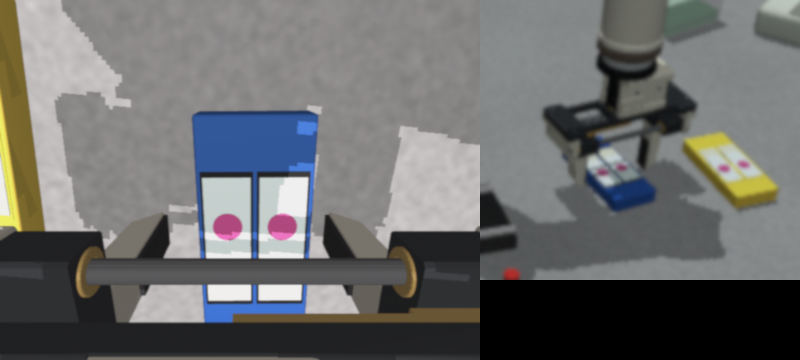

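```bash
python3 -m jog '[[[0,0,-2],0,100],[[0,0,0],0,100]]'; python3 -m jog '[[[0,0,-2],0,100],[[0,0,0],0,100]]'
```

```text
time_s: 9.85
ee_pos: [0.4745, 0.4001, -0.0206]
tool_rot: [0.0, 1.0, 0.03, -0.0]
contact_force: [-0.0, -0.8, 0.3]
grip_width: 0.0916
time_s: 10.05
ee_pos: [0.4744, 0.4001, -0.0227]
tool_rot: [0.0, 1.0, 0.03, -0.0]
contact_force: [0.2, -0.5, 0.0]
grip_width: 0.0914
```

```bash
python3 -m jog '[[[0,0,-2],0,100],[[0,0,0],0,100]]'; python3 -m jog '[[[0,0,-2],0,100],[[0,0,0],0,100]]'
```

```text
time_s: 10.25
ee_pos: [0.4744, 0.4001, -0.0246]
tool_rot: [0.0, 1.0, 0.03, -0.0]
contact_force: [0.5, -0.9, 0.0]
grip_width: 0.0919
time_s: 10.45
ee_pos: [0.4747, 0.4004, -0.0257]
tool_rot: [0.0, 1.0, 0.03, 0.0]
contact_force: [-0.1, -1.2, 5.5]
grip_width: 0.0919
```

```bash
python3 -m jog '[[[0,0,8],0,100],[[0,-5,0],0,100],[[0,0,0],0,60],[[0,0,0],0,0],[[0,0,0],0,0],[[0,0,0],0,0],[[0,0,0],0,0],[[0,0,0],0,0]]' 25; python3 -m jog '[[[0,0,0],0,0],[[0,0,0],0,0],[[0,0,0],0,0]]'
```

```text
time_s: 11.25
ee_pos: [0.4744, 0.3953, -0.0186]
tool_rot: [0.0, 1.0, 0.03, -0.0]
contact_force: [-0.5, 0.4, -2.0]
grip_width: 0.0615
time_s: 11.55
ee_pos: [0.4744, 0.3952, -0.0186]
tool_rot: [0.0, 1.0, 0.03, -0.0]
contact_force: [0.5, -0.3, -1.8]
grip_width: 0.0614
```

```bash
python3 -m jog '[[[0,0,20],0,0],[[0,0,44],0,0],[[0,0,44],0,0],[[0,0,44],0,0],[[0,0,44],0,0],[[0,0,40],0,0],[[0,-20,0],0,0],[[0,-40,0],0,0]]' 35; python3 -m jog '[[[0,-44,0],8,0],[[0,-44,0],8,0],[[0,-44,0],8,0],[[0,-44,0],8,0],[[0,-44,0],8,0],[[2,-44,0],8,0],[[2,-44,0],8,0],[[2,-44,0],8,0]]';python3 -m jog '[[[2,-44,0],8,0],[[2,-44,0],8,0],[[0,-35,0],4,0],[[0,-20,0],0,0],[[0,0,0],0,0]]'
python3 - <<'E'
from h import *
c=Cam("wrist");cv2.imwrite("pics/w7.png",c.img);print(c.st["ee_pos"],c.st["joints"].round(2),jaw(c.st),c.st["grip_width"])
E
```

```text
time_s: 12.35
ee_pos: [0.4739, 0.3389, 0.2196]
tool_rot: [-0.002, 0.999, 0.033, 0.001]
contact_force: [0.7, -0.4, -2.3]
grip_width: 0.0615
time_s: 13.15
ee_pos: [0.4802, -0.0029, 0.2176]
tool_rot: [0.0, 0.844, 0.537, -0.0]
contact_force: [0.9, -0.6, -1.6]
grip_width: 0.0615
time_s: 13.65
ee_pos: [0.4837, -0.1451, 0.2172]
tool_rot: [0.0, 0.745, 0.667, -0.001]
contact_force: [0.5, 0.1, -2.4]
grip_width: 0.0615
[ 0.48373839 -0.14512401  0.21724244] [ 0.61  0.22 -0.43  1.89  0.1   1.06  0.03] -6.353373611834097 0.06153515944197328
```

View pics/w7.png

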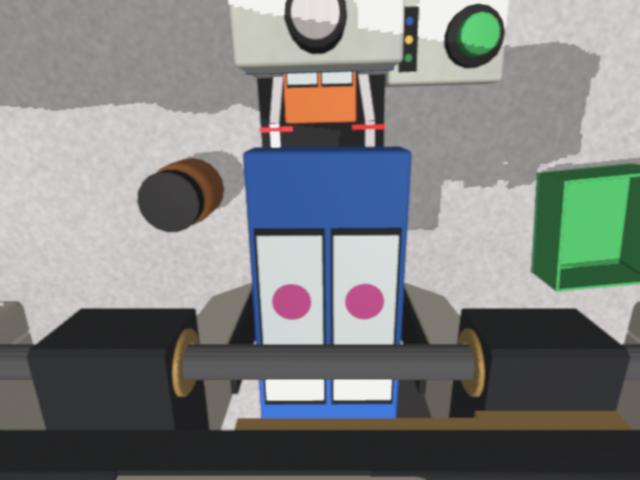

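Run:
```python
from h import *
c=Cam("wrist");print(c.f,c.cx,c.cy,c.t,c.st["ee_pos"])
img=c.img.astype(int)
red=(img[:,:,2]>150)&(img[:,:,1]<90)&(img[:,:,0]<100)
red[:100]=0;red[150:]=0
ys,xs=np.nonzero(red);L=xs<323
ml=[xs[L].min(),xs[L].max(),ys[L].mean()];mr=[xs[~L].min(),xs[~L].max(),ys[~L].mean()];print(ml,mr)
for dz in(0,.012,.025):
    c.t[2]+=dz
    a=c.px2w([[ml[0],ml[2]],[mr[1],mr[2]]],.025);print(dz,"marks outer",np.linalg.norm(a[1]-a[0]),a.mean(0),np.degrees(np.arctan2(*(a[1]-a[0])[[1,0]])))
    b=c.px2w([[284,121],[357,121]],.04);print(" orange w",np.linalg.norm(b[1]-b[0]),b.mean(0))
    st=c.px2w([[480,33]],.059);print(" btn",st)
    # tray tops held: rel to camera
    zt=c.st["ee_pos"][2]+.0186+.02+0
    g=c.px2w([[245,150],[411,150]],zt);print(" blue front",np.linalg.norm(g[1]-g[0]),g.mean(0))
    c.t[2]-=dz
```

```text
394.1700348613047 327.9672709617504 236.55074301784165 [ 0.49310458 -0.06065234  0.40091125] [ 0.48404436 -0.14248288  0.21729518]
[np.int64(262), np.int64(292), np.float64(131.6271186440678)] [np.int64(324), np.int64(384), np.float64(129.61805555555554)]
0 marks outer 0.11249694114945041 [ 0.4862495  -0.07665435  0.025     ] -5.269272293382812
 orange w 0.06415920671815385 [ 0.48529661 -0.06765913  0.04      ]
 btn [[ 0.61714955 -0.01512049  0.059     ]]
 blue front 0.059896668477161484 [ 0.49151256 -0.07373752  0.25589518]
0.012 marks outer 0.1160881167400522 [ 0.48603067 -0.07716518  0.025     ] -5.269272293382815
 orange w 0.06629244719600809 [ 0.485037  -0.0678921  0.04     ]
 btn [[ 0.62150313 -0.01352247  0.059     ]]
 blue front 0.06485308507471502 [ 0.49138082 -0.07482031  0.25589518]
0.025 marks outer 0.11997855696320413 [ 0.4857936  -0.07771857  0.025     ] -5.269272293382808
 orange w 0.06860345771368358 [ 0.48475576 -0.06814448  0.04      ]
 btn [[ 0.62621952 -0.01179128  0.059     ]]
 blue front 0.07022253638873142 [ 0.4912381  -0.07599334  0.25589518]
```

```bash
python3 -m jog '[[[-2,-9,-20],1,0],[[-2,-9,-40],1,0],[[0,0,-40],0,0],[[0,0,-40],0,0],[[0,0,-30],0,0],[[0,0,-15],0,0],[[0,0,0],0,0]]'
python3 - <<'E'
from h import *
c=Cam("wrist");cv2.imwrite("pics/w8.png",c.img);print(c.st["ee_pos"],jaw(c.st))
E
```

```text
time_s: 14.45
ee_pos: [0.4789, -0.1562, 0.0305]
tool_rot: [-0.003, 0.73, 0.683, -0.001]
contact_force: [-0.9, 0.1, -1.5]
grip_width: 0.0618
[ 0.47888253 -0.15622589  0.03049032] -3.8384270262525515
```

View pics/w8.png

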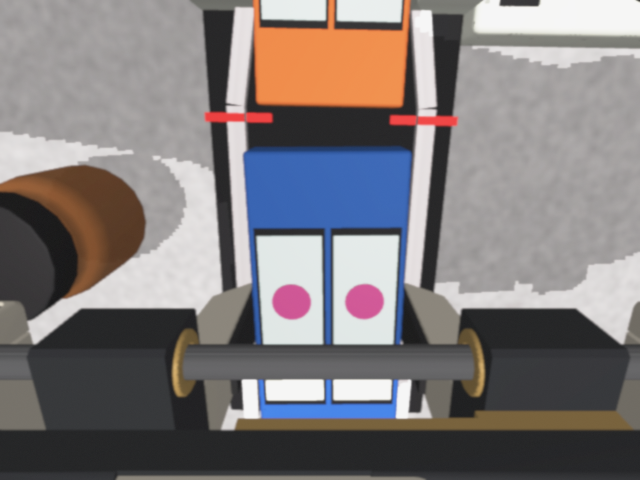

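```bash
python3 -m jog '[[[0,0,-10],-1.2,0],[[0,0,-12],0,0],[[0,0,-3],0,0],[[0,0,0],0,0]]'; python3 -m jog '[[[0,0,-2],0,0],[[0,0,0],0,0]]';python3 -m jog '[[[0,0,-2],0,0],[[0,0,0],0,0]]'
```

```text
time_s: 14.9
ee_pos: [0.4804, -0.1587, 0.0072]
tool_rot: [-0.0, 0.738, 0.674, -0.0]
contact_force: [0.5, -0.0, -2.4]
grip_width: 0.0617
time_s: 15.1
ee_pos: [0.481, -0.159, 0.0058]
tool_rot: [0.0, 0.738, 0.674, 0.0]
contact_force: [-0.1, 0.7, -1.7]
grip_width: 0.062
time_s: 15.3
ee_pos: [0.4808, -0.1589, 0.0036]
tool_rot: [0.0, 0.738, 0.674, -0.0]
contact_force: [-0.3, -0.6, -2.4]
grip_width: 0.0612
```

```bash
python3 -m jog '[[[0,0,-1.5],0,0],[[0,0,0],0,0]]';python3 -m jog '[[[0,0,-1],0,0],[[0,0,0],0,0]]'; python3 -m jog '[[[0,0,-1],0,0],[[0,0,0],0,0]]'
```

```text
time_s: 15.5
ee_pos: [0.4807, -0.1589, 0.002]
tool_rot: [-0.0, 0.738, 0.674, -0.0]
contact_force: [-0.2, -0.0, -1.4]
grip_width: 0.0619
time_s: 15.7
ee_pos: [0.4809, -0.1589, 0.0014]
tool_rot: [0.0, 0.738, 0.674, -0.0]
contact_force: [-0.9, -0.2, 1.7]
grip_width: 0.062
time_s: 15.9
ee_pos: [0.4809, -0.159, 0.0013]
tool_rot: [0.0, 0.738, 0.674, -0.0]
contact_force: [-4.6, 1.6, 13.1]
grip_width: 0.0615
```

```bash
python3 -m jog '[[[0,0,1],0,85],[[0,0,0],0,85],[[0,0,0],0,85],[[0,0,0],0,85],[[0,0,20],0,85],[[0,0,30],0,85],[[-4,-45,0],0,0],[[-4,-45,0],0,0]]' 30; python3 -m jog '[[[0,0,0],0,0],[[0,0,0],0,0],[[0,0,0],0,0],[[0,0,0],0,0],[[0,0,-10],0,0],[[0,0,-10],0,0],[[0,0,0],0,0]]'
python3 - <<'E'
from h import *
c=Cam("wrist");cv2.imwrite("pics/w9.png",c.img);print(c.st["ee_pos"],jaw(c.st),c.w2px(c.st["ee_pos"]))
img=c.img.astype(int);m=(img[:,:,0]-img[:,:,2]>60).astype(np.uint8)
m=cv2.morphologyEx(m,cv2.MORPH_CLOSE,np.ones((25,25)));n,l,s,_=cv2.connectedComponentsWithStats(m);i=1+s[1:,4].argmax();print(s[i])
ys,xs=np.nonzero(l==i)
for row in range(ys.min()+8,ys.max(),25):
    x=xs[ys==row];print(row,x.min(),x.max(),c.px2w([[x.min(),row],[x.max(),row]],.04)[:,:2].round(4).tolist())
print(c.px2w([[np.median(xs),ys.min()],[np.median(xs),ys.max()]],.04))
E
```

```text
time_s: 16.7
ee_pos: [0.4744, -0.2488, 0.0524]
tool_rot: [0.001, 0.737, 0.676, 0.001]
contact_force: [0.3, 0.5, 0.4]
grip_width: 0.0663
time_s: 17.4
ee_pos: [0.4714, -0.2476, 0.0292]
tool_rot: [-0.002, 0.738, 0.675, -0.001]
contact_force: [0.2, 0.4, -0.9]
grip_width: 0.0106
[ 0.47141153 -0.24762898  0.02920227] -5.137008108474833 [[328.02498572 281.97057028]]
[  252     0   159   255 11518]
8 253 410 [[0.4531, -0.1247], [0.5139, -0.1302]]
33 254 408 [[0.4522, -0.1335], [0.5129, -0.1389]]
58 255 407 [[0.4513, -0.1425], [0.5123, -0.148]]
83 257 406 [[0.4508, -0.1519], [0.5116, -0.1573]]
108 258 404 [[0.4498, -0.1616], [0.5105, -0.167]]
133 259 403 [[0.4488, -0.1716], [0.5097, -0.1771]]
158 261 402 [[0.4482, -0.1821], [0.509, -0.1875]]
183 262 401 [[0.4471, -0.1929], [0.5082, -0.1984]]
208 264 399 [[0.4464, -0.2042], [0.5069, -0.2096]]
233 265 398 [[0.4452, -0.2159], [0.506, -0.2213]]
[[ 0.48360504 -0.12472511  0.04      ]
 [ 0.47452553 -0.22881096  0.04      ]]
```

View pics/w9.png

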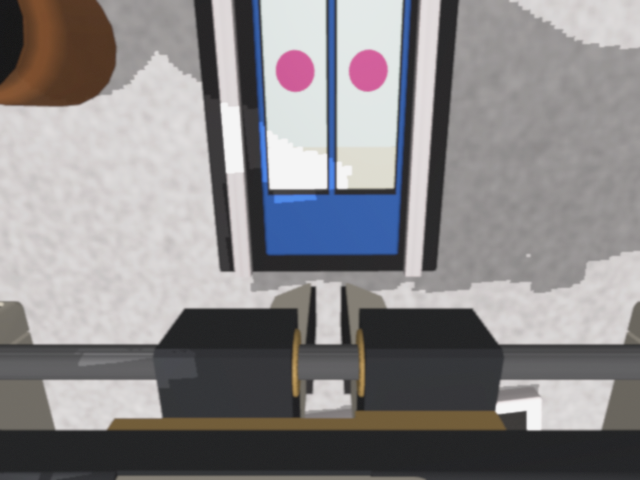

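```bash
python3 -m jog '[[[0,0,-13],0,0],[[0,0,-13],0,0],[[0,0,0],0,0],[[0.9,10,0],0,0],[[0.9,10,0],0,0],[[0.9,10,0],0,0],[[0.9,10,0],0,0],[[0,0,0],0,0]]'; python3 -m jog '[[[0.9,10,0],0,0],[[0.9,10,0],0,0],[[0.9,10,0],0,0],[[0.9,10,0],0,0],[[0.9,10,0],0,0],[[0.9,10,0],0,0],[[0,0,0],0,0]]'
cat > meas.py <<'E'
from h import *
import sys
c=Cam("wrist");cv2.imwrite(sys.argv[1],c.img);print(c.st["time_s"],c.st["ee_pos"],jaw(c.st))
img=c.img.astype(int);B,G,R=img[...,0],img[...,1],img[...,2]
m=(B-R>60);ys,xs=np.nonzero(m)
for col in range(270,400,10):
    y=ys[xs==col]
    if len(y): print(col,y.max(),end="; ")
print()
red=((R>140)&(G<80)&(B<80)).astype(np.uint8);n,l,s,ce=cv2.connectedComponentsWithStats(red)
for i in range(1,n):
    if s[i,4]>60:print("red",s[i],ce[i].round(1),c.px2w(ce[i],.025)[0,:2].round(4))
E
python3 meas.py pics/w10.png
```

```text
time_s: 18.25
ee_pos: [0.477, -0.2065, 0.0055]
tool_rot: [-0.0, 0.737, 0.675, 0.0]
contact_force: [1.0, 0.3, -0.3]
grip_width: 0.0002
time_s: 18.95
ee_pos: [0.4817, -0.1478, 0.0054]
tool_rot: [-0.0, 0.738, 0.675, -0.0]
contact_force: [0.2, -0.8, -0.1]
grip_width: 0.0007
18.95 [ 0.48170316 -0.14776347  0.00537571] -5.120339709037897
270 290; 280 290; 290 290; 300 289; 310 289; 320 289; 330 289; 340 289; 350 289; 360 289; 370 289; 380 289; 390 289; 
red [180 137  44  12 389] [199.9 142.8] [ 0.4361 -0.0731]
red [227 136  18  12 206] [235.5 141.7] [ 0.4506 -0.074 ]
red [420 136  44  11 372] [444.  141.1] [ 0.5348 -0.0813]
```

```bash
python3 -m jog '[[[0.9,10,0],0,0],[[0.9,10,0],0,0],[[0.9,10,0],0,0],[[0.9,10,0],0,0],[[0.5,6,0],0,0],[[0.3,4,0],0,0],[[0,0,0],0,0]]'
cat >> meas.py <<'E'
x=ys[xs==330].max();print("trail",c.px2w([[330,x]],.04)[0],c.w2px(c.st["ee_pos"]))
E
python3 meas.py pics/w11.png
```

```text
time_s: 19.7
ee_pos: [0.4861, -0.0981, 0.0051]
tool_rot: [-0.0, 0.738, 0.675, 0.0]
contact_force: [-1.1, -1.6, 1.1]
grip_width: 0.0006
19.7 [ 0.48610459 -0.09811726  0.00512148] -5.151850763879202
270 290; 280 290; 290 290; 300 289; 310 289; 320 289; 330 289; 340 289; 350 289; 360 289; 370 289; 380 289; 390 288; 
red [235 250  18   9 159] [243.4 254. ] [ 0.4509 -0.0725]
red [412 252  41  10 321] [433.4 256.9] [ 0.5345 -0.0814]
red [193 254  40  10 314] [211.8 258. ] [ 0.4366 -0.0731]
trail [ 0.48804494 -0.08578252  0.04      ] [[328.02818682 281.97176133]]
```

```bash
python3 -m jog '[[[0.3,4,0],0,0],[[0.3,3,0],0,0],[[0.1,1,0],0,0],[[0,0,0],0,0]]'
python3 meas.py pics/w12.png
python3 - <<'E'
import cv2
a=cv2.imread('pics/w12.png');cv2.imwrite('pics/w12c.png',a)
E
```

```text
time_s: 20.15
ee_pos: [0.4867, -0.0908, 0.0051]
tool_rot: [-0.0, 0.738, 0.674, -0.0]
contact_force: [-1.7, -3.7, 2.1]
grip_width: 0.0004
20.15 [ 0.48666249 -0.09077666  0.00506213] -5.190025876439945
270 291; 280 290; 290 290; 300 290; 310 289; 320 289; 330 290; 340 289; 350 289; 360 289; 370 289; 380 289; 390 289; 
red [236 265  18   9 157] [244.5 269. ] [ 0.4509 -0.0722]
red [195 269  40  10 297] [213.7 273.3] [ 0.4367 -0.0731]
red [412 268  40  10 314] [432.2 272. ] [ 0.5344 -0.0812]
trail [ 0.48857995 -0.07885271  0.04      ] [[328.02810519 281.97192539]]
```

View pics/w12c.png

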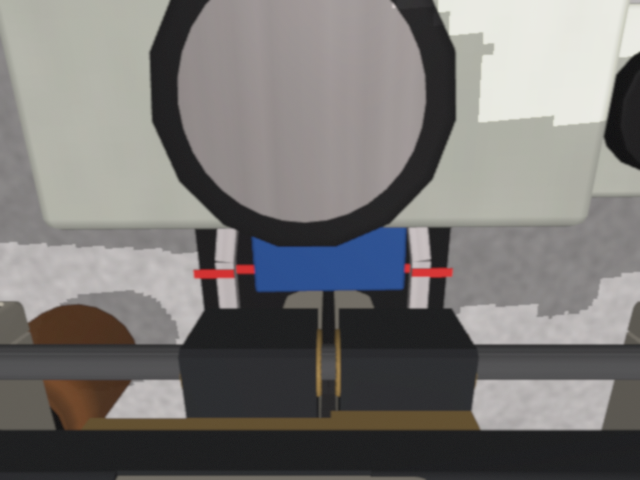

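```bash
python3 -m jog '[[[0.2,2.5,0],0,0],[[0,0,0],0,0],[[-0.9,-10,0],0,0],[[-0.9,-10,0],0,0],[[0,0,40],0,0],[[0,0,50],0,0],[[0,0,50],0,0],[[0,0,45],0,100]]'; python3 -m jog '[[[4,45,0],0,100],[[4,45,0],0,100],[[4,45,0],0,100],[[4,45,0],0,100],[[3,40,0],0,100],[[2,20,0],0,100],[[0,0,0],0,100],[[0,0,0],0,100]]'
cat > org.py <<'E'
from h import *
import sys
c=Cam("wrist");cv2.imwrite(sys.argv[1],c.img);print(c.st["time_s"],c.st["ee_pos"],jaw(c.st),c.st["grip_width"])
img=c.img.astype(int);B,G,R=img[...,0],img[...,1],img[...,2]
m=((R-B>90)&(R>150)).astype(np.uint8);m=cv2.morphologyEx(m,cv2.MORPH_CLOSE,np.ones((41,41)))
n,l,s,ce=cv2.connectedComponentsWithStats(m);i=1+s[1:,4].argmax();print(s[i]);ys,xs=np.nonzero(l==i)
z=float(sys.argv[2])
for row in range(ys.min()+5,ys.max(),20):
    x=xs[ys==row];a=c.px2w([[x.min(),row],[x.max(),row]],z)[:,:2];print(row,x.min(),x.max(),a.round(4).tolist(),a.mean(0).round(4))
E
python3 org.py pics/w13.png 0.04
```

```text
time_s: 21.0
ee_pos: [0.4857, -0.1085, 0.1925]
tool_rot: [0.0, 0.738, 0.674, 0.001]
contact_force: [1.0, -1.1, 0.2]
grip_width: 0.0043
time_s: 21.8
ee_pos: [0.5063, 0.1312, 0.1899]
tool_rot: [-0.0, 0.738, 0.675, -0.0]
contact_force: [0.5, 0.4, 0.1]
grip_width: 0.0682
21.8 [0.5063011  0.13116437 0.18990862] -5.1580332374217335 0.06821035913348851
[  280   126    76   158 11244]
131 280 355 [[0.4731, 0.2017], [0.5342, 0.1962]] [0.5037 0.1989]
151 281 355 [[0.4719, 0.1857], [0.5331, 0.1802]] [0.5025 0.1829]
171 282 355 [[0.4707, 0.1692], [0.532, 0.1636]] [0.5013 0.1664]
191 283 355 [[0.4694, 0.1521], [0.5308, 0.1466]] [0.5001 0.1494]
211 284 355 [[0.4681, 0.1346], [0.5296, 0.1291]] [0.4988 0.1318]
231 285 355 [[0.4667, 0.1165], [0.5283, 0.1109]] [0.4975 0.1137]
251 287 354 [[0.4662, 0.0977], [0.5261, 0.0923]] [0.4962 0.095 ]
271 288 354 [[0.4648, 0.0783], [0.5248, 0.073]] [0.4948 0.0757]
```

```bash
python3 -m jog '[[[-7,2,-20],1,100],[[0,0,-40],0,100],[[0,0,-45],0,100],[[0,0,-35],0,100],[[0,0,0],0,100],[[0,0,0],0,100]]'; python3 org.py pics/w14.png 0.04
```

```text
time_s: 22.45
ee_pos: [0.4993, 0.1323, 0.0503]
tool_rot: [-0.0, 0.733, 0.68, -0.001]
contact_force: [1.3, 0.7, -0.0]
grip_width: 0.0917
22.45 [0.49933879 0.13231702 0.05033792] -4.299283674718044 0.09170027007098883
[  263   138   129   245 13878]
143 263 391 [[0.4733, 0.2025], [0.5345, 0.1979]] [0.5039 0.2002]
163 264 390 [[0.4726, 0.193], [0.5338, 0.1884]] [0.5032 0.1907]
183 266 389 [[0.4723, 0.1832], [0.533, 0.1786]] [0.5027 0.1809]
203 267 388 [[0.4716, 0.1731], [0.5323, 0.1685]] [0.5019 0.1708]
223 268 387 [[0.4709, 0.1627], [0.5314, 0.1582]] [0.5012 0.1604]
243 269 386 [[0.4701, 0.1519], [0.5306, 0.1474]] [0.5003 0.1497]
263 270 385 [[0.4693, 0.1408], [0.5298, 0.1363]] [0.4995 0.1386]
283 271 384 [[0.4684, 0.1294], [0.5289, 0.1249]] [0.4986 0.1271]
303 272 383 [[0.4676, 0.1175], [0.5279, 0.113]] [0.4978 0.1153]
323 272 382 [[0.4661, 0.1053], [0.527, 0.1008]] [0.4966 0.103 ]
343 274 381 [[0.4658, 0.0925], [0.526, 0.0881]] [0.4959 0.0903]
363 276 379 [[0.4654, 0.0793], [0.5244, 0.075]] [0.4949 0.0772]
```

```bash
python3 -m jog '[[[0,0,-25],0,100],[[0,0,-17],0,100],[[0,0,-5],0,100],[[0,0,0],0,100],[[0,0,0],0,0],[[0,0,0],0,0],[[0,0,0],0,0],[[0,0,0],0,0]]' 35; python3 -m jog '[[[0,0,0],0,0],[[0,0,0],0,0],[[0,0,0],0,0]]'
```

```text
time_s: 23.3
ee_pos: [0.4997, 0.1337, 0.0037]
tool_rot: [0.0, 0.733, 0.681, 0.0]
contact_force: [0.7, -1.0, 0.6]
grip_width: 0.0641
time_s: 23.6
ee_pos: [0.4995, 0.1337, 0.0035]
tool_rot: [0.0, 0.732, 0.681, 0.0]
contact_force: [-1.0, 0.1, 5.7]
grip_width: 0.0617
```

```bash
python3 -m jog '[[[0,0,15],0,0],[[0,0,40],0,0],[[0,0,45],0,0],[[0,0,45],0,0],[[0,0,45],0,0],[[0,0,15],0,0],[[0,-20,0],0,0],[[0,-40,0],0,0]]'; python3 -m jog '[[[0,-44,0],-8,0],[[0,-44,0],-8,0],[[0,-44,0],-8,0],[[0,-44,0],-8,0],[[0,-44,0],-8,0],[[2,-44,0],-8,0],[[2,-44,0],-8,0],[[2,-44,0],-8,0]]';python3 -m jog '[[[2,-44,0],-8,0],[[0,-44,0],-8,0],[[0,-24,-20],-2,0],[[0,-10,-40],0,0],[[0,0,-40],0,0],[[0,0,-20],0,0],[[0,0,0],0,0]]'; python3 org.py pics/w15.png 0.13
```

```text
time_s: 24.4
ee_pos: [0.4994, 0.0769, 0.21]
tool_rot: [0.0, 0.73, 0.683, 0.002]
contact_force: [0.9, -0.5, -2.1]
grip_width: 0.0618
time_s: 25.2
ee_pos: [0.5047, -0.2796, 0.2086]
tool_rot: [-0.0, 0.982, 0.187, 0.0]
contact_force: [-0.2, 0.5, -1.9]
grip_width: 0.0618
time_s: 25.9
ee_pos: [0.5042, -0.3978, 0.0842]
tool_rot: [-0.003, 0.999, 0.033, -0.003]
contact_force: [-0.8, 0.4, -2.1]
grip_width: 0.0616
25.9 [ 0.50421805 -0.39778967  0.08415425] -86.17924328258793 0.06163147580038498
[  246   150   165   269 17069]
155 246 410 [[0.5705, -0.3653], [0.5743, -0.4215]] [ 0.5724 -0.3934]
175 247 408 [[0.5636, -0.3657], [0.5675, -0.4217]] [ 0.5655 -0.3937]
195 248 407 [[0.5565, -0.3661], [0.5604, -0.4223]] [ 0.5585 -0.3942]
215 250 406 [[0.5493, -0.3668], [0.5531, -0.4228]] [ 0.5512 -0.3948]
235 251 405 [[0.5417, -0.3673], [0.5456, -0.4234]] [ 0.5436 -0.3953]
255 252 403 [[0.5339, -0.3677], [0.5378, -0.4237]] [ 0.5358 -0.3957]
275 253 402 [[0.5258, -0.3681], [0.5298, -0.4243]] [ 0.5278 -0.3962]
295 254 401 [[0.5175, -0.3686], [0.5214, -0.425]] [ 0.5195 -0.3968]
315 255 400 [[0.5088, -0.369], [0.5128, -0.4257]] [ 0.5108 -0.3974]
335 256 399 [[0.4998, -0.3695], [0.5039, -0.4264]] [ 0.5019 -0.3979]
355 260 396 [[0.4907, -0.3713], [0.4946, -0.4263]] [ 0.4926 -0.3988]
375 260 396 [[0.481, -0.3714], [0.4851, -0.4274]] [ 0.483  -0.3994]
395 261 395 [[0.471, -0.3719], [0.4751, -0.4282]] [ 0.4731 -0.4001]
415 262 394 [[0.4606, -0.3725], [0.4648, -0.429]] [ 0.4627 -0.4008]
```

View pics/w15.png

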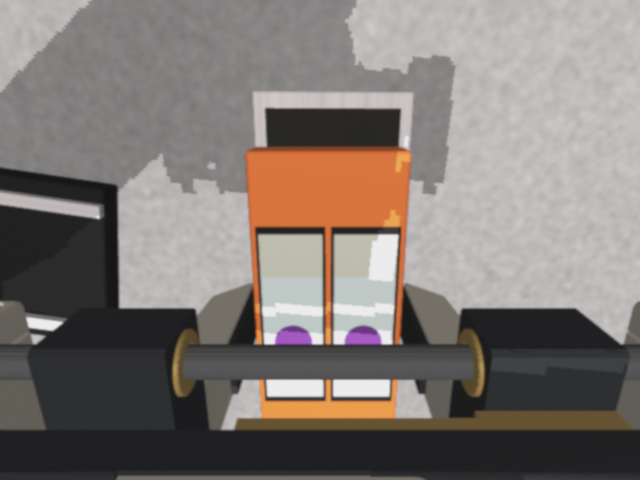

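Run:
```python
from h import *
c=Cam("wrist");a=c.px2w([[253,92],[413,92]],.012);print(a,np.linalg.norm(a[1]-a[0]),c.st["ee_pos"])
m=a.mean(0);t=np.radians(jaw(c.st)+90);print("centre",m-.095*np.array([np.cos(t),np.sin(t),0]),np.degrees(t))
```

```text
[[ 0.59609595 -0.34625137  0.012     ]
 [ 0.60267607 -0.44447255  0.012     ]] 0.0984413393364869 [ 0.50599596 -0.39901136  0.08672605]
centre [ 0.50459752 -0.40169774  0.012     ] 3.8240335328752626
```

```bash
python3 -m jog '[[[-1,-2,-30],0,0],[[0,0,-35],0,0],[[0,0,-18],0,0],[[0,0,0],0,0]]'; python3 -m jog '[[[0,0,-3],0,0],[[0,0,0],0,0]]';python3 -m jog '[[[0,0,-2],0,0],[[0,0,0],0,0]]'
```

```text
time_s: 26.4
ee_pos: [0.5052, -0.4012, 0.0038]
tool_rot: [-0.001, 0.999, 0.033, -0.001]
contact_force: [-0.5, 0.3, -2.2]
grip_width: 0.0613
time_s: 26.6
ee_pos: [0.5077, -0.4033, 0.004]
tool_rot: [0.001, 0.999, 0.033, 0.001]
contact_force: [0.1, -0.8, -2.0]
grip_width: 0.0621
time_s: 26.8
ee_pos: [0.5069, -0.4028, 0.0011]
tool_rot: [0.0, 0.999, 0.033, 0.001]
contact_force: [0.9, 0.2, -1.8]
grip_width: 0.0615
```

```bash
python3 -m jog '[[[0,0,-1.5],0,0],[[0,0,0],0,0]]'
```

```text
time_s: 27.0
ee_pos: [0.5063, -0.4024, -0.0012]
tool_rot: [0.0, 0.999, 0.033, 0.0]
contact_force: [-0.6, 0.4, -2.8]
grip_width: 0.0615
```

```bash
python3 -m jog '[[[0,0,-2],0,0],[[0,0,0],0,0]]'; python3 -m jog '[[[0,0,-1],0,0],[[0,0,0],0,0]]'; python3 -m jog '[[[0,0,-1],0,0],[[0,0,0],0,0]]'
```

```text
time_s: 27.2
ee_pos: [0.5061, -0.4023, -0.0037]
tool_rot: [-0.0, 0.999, 0.033, -0.0]
contact_force: [0.1, 0.5, -1.8]
grip_width: 0.0614
time_s: 27.4
ee_pos: [0.5063, -0.4024, -0.0043]
tool_rot: [-0.0, 0.999, 0.033, 0.0]
contact_force: [0.8, 0.8, -0.7]
grip_width: 0.0614
time_s: 27.6
ee_pos: [0.5064, -0.4024, -0.0044]
tool_rot: [0.0, 0.999, 0.033, -0.0]
contact_force: [-3.1, 1.8, 6.0]
grip_width: 0.0615
```

```bash
python3 -m jog '[[[0,0,1],0,100],[[0,0,0],0,100],[[0,0,0],0,100],[[0,0,0],0,100],[[0,0,20],0,100],[[0,0,40],0,100],[[0,0,50],0,100],[[0,0,50],0,100]]'; python3 -m jog '[[[0,0,50],0,100],[[0,0,0],0,100]]'; python3 org.py pics/w16.png 0.032
python3 - <<'E'
from h import *
c=Cam("wrist");g=cv2.cvtColor(c.img,cv2.COLOR_BGR2GRAY)
h=cv2.cvtColor(c.img,cv2.COLOR_BGR2HSV)
m=((h[...,2]<75)).astype(np.uint8)   # dark rubber
o=((c.img[...,2].astype(int)-c.img[...,0]>90)).astype(np.uint8)
m[330:]=0
n,l,s,ce=cv2.connectedComponentsWithStats(cv2.morphologyEx(m|o,cv2.MORPH_CLOSE,np.ones((45,45))))
for i in range(1,n):
    if s[i,4]>2000:
        R=cv2.minAreaRect(np.argwhere(l==i)[:,::-1].astype(np.float32));B=c.px2w(cv2.boxPoints(R),.012);print(s[i],B[:,:2].round(4).tolist(),B.mean(0).round(4),np.linalg.norm(np.diff(B,axis=0),axis=1).round(4))
E
```

```text
time_s: 28.4
ee_pos: [0.5058, -0.402, 0.1567]
tool_rot: [-0.0, 0.999, 0.033, -0.001]
contact_force: [1.6, -0.2, 0.1]
grip_width: 0.0917
time_s: 28.6
ee_pos: [0.5108, -0.4057, 0.2149]
tool_rot: [0.005, 0.999, 0.033, 0.006]
contact_force: [1.4, -0.9, 0.1]
grip_width: 0.0918
28.6 [ 0.5108371  -0.40566469  0.21486903] -86.20621515978691 0.09178836641792795
[ 288  135   69  143 9297]
140 288 356 [[0.568, -0.3671], [0.5721, -0.4286]] [ 0.5701 -0.3978]
160 289 355 [[0.5502, -0.3686], [0.5542, -0.4292]] [ 0.5522 -0.3989]
180 289 355 [[0.5318, -0.3693], [0.5358, -0.4308]] [ 0.5338 -0.4001]
200 290 354 [[0.5129, -0.371], [0.5168, -0.4315]] [ 0.5149 -0.4013]
220 291 354 [[0.4934, -0.3727], [0.4973, -0.4332]] [ 0.4954 -0.403 ]
240 291 354 [[0.4733, -0.3735], [0.4772, -0.4349]] [ 0.4752 -0.4042]
260 292 353 [[0.4525, -0.3753], [0.4564, -0.4357]] [ 0.4545 -0.4055]
[  278   117    88   166 13520] [[0.5845, -0.3537], [0.5899, -0.4344], [0.4239, -0.4502], [0.418, -0.3586]] [ 0.504  -0.3992  0.012 ] [0.0809 0.1668 0.0918]
[    0   144   173   186 26926] [[0.5426, -0.0926], [0.5534, -0.2544], [0.3546, -0.2445], [0.3427, -0.0575]] [ 0.4483 -0.1623  0.012 ] [0.1621 0.199  0.1874]
[ 519  308  121   22 2512] [[0.4042, -0.6193], [0.4125, -0.7493], [0.3873, -0.7571], [0.3788, -0.6247]] [ 0.3957 -0.6876  0.012 ] [0.1303 0.0264 0.1327]
```

```bash
python3 -m jog '[[[14,44,0],0,0],[[14,44,0],0,0],[[14,44,0],0,0],[[14,44,0],0,0],[[14,44,0],0,0],[[14,44,0],0,0],[[13,44,0],0,0],[[10,44,0],0,0]]'; python3 -m jog '[[[0,32,-30],0,0],[[0,0,-30],0,0],[[0,0,0],0,0],[[0,0,0],0,0],[[0,0,0],0,0]]'
python3 - <<'E'
from h import *
c=Cam("wrist");cv2.imwrite("pics/w17.png",c.img);print(c.st["ee_pos"],jaw(c.st),c.st["grip_width"])
i=c.img.astype(int);m=((i[...,1]-i[...,2]>40)&(i[...,1]-i[...,0]>30)).astype(np.uint8);n,l,s,ce=cv2.connectedComponentsWithStats(m)
for k in range(1,n):
    if s[k,4]>150: print(s[k],ce[k],c.px2w(ce[k],.055))
print(r.spot_in("wrist","start_top"));print(c.w2px(c.st["ee_pos"]))
E
```

```text
time_s: 29.5
ee_pos: [0.6124, -0.0484, 0.2033]
tool_rot: [-0.0, 0.999, 0.033, -0.002]
contact_force: [0.8, -0.8, 0.4]
grip_width: 0.0324
time_s: 30.0
ee_pos: [0.614, -0.02, 0.1465]
tool_rot: [0.0, 0.999, 0.032, 0.001]
contact_force: [-1.0, 0.1, -0.3]
grip_width: 0.0004
[ 0.61399588 -0.01995949  0.14648504] -86.31813158518709 0.00035694866832166493
[  492     0   148   134 14720] [580.5091712   65.81447011] [[ 0.73456713 -0.17495596  0.055     ]]
[ 305  201   43   43 1469] [326.04628999 222.04765146] [[ 0.61988218 -0.01804227  0.055     ]]
[{'location': [0.6231, -0.0197, 0.0563], 'p': 0.87}]
[[328.18546857 281.5937409 ]]
```

```bash
python3 -m jog '[[[7,2,-30],0,0],[[0,0,-40],0,0],[[0,0,-28],0,0],[[0,0,0],0,0],[[0,0,0],0,0]]'; python3 -m jog '[[[0,0,-5],0,0],[[0,0,-3],0,0],[[0,0,0],0,0]]'; python3 -m jog '[[[0,0,-3],0,0],[[0,0,0],0,0]]';python3 -m jog '[[[0,0,-3],0,0],[[0,0,0],0,0]]'
```

```text
time_s: 30.6
ee_pos: [0.621, -0.0169, 0.0487]
tool_rot: [0.0, 0.999, 0.033, 0.0]
contact_force: [0.7, -0.6, 0.4]
grip_width: 0.0002
time_s: 30.9
ee_pos: [0.6209, -0.0165, 0.0405]
tool_rot: [0.0, 0.999, 0.033, 0.001]
contact_force: [0.2, -0.3, 0.0]
grip_width: 0.0005
time_s: 31.1
ee_pos: [0.6202, -0.0164, 0.0366]
tool_rot: [0.0, 0.999, 0.033, -0.0]
contact_force: [-0.9, -0.8, -0.1]
grip_width: 0.0002
time_s: 31.3
ee_pos: [0.62, -0.0164, 0.0332]
tool_rot: [-0.0, 0.999, 0.033, -0.0]
contact_force: [-0.7, -0.8, -0.3]
grip_width: 0.0008
```

```bash
python3 -m jog '[[[0,0,-3],0,0],[[0,0,0],0,0]]'; python3 -m jog '[[[0,0,-3],0,0],[[0,0,0],0,0]]'; python3 -m jog '[[[0,0,-2],0,0],[[0,0,0],0,0]]'
```

```text
time_s: 31.5
ee_pos: [0.6203, -0.0164, 0.0304]
tool_rot: [-0.0, 0.999, 0.033, -0.0]
contact_force: [0.0, -0.2, -0.3]
grip_width: 0.0007
time_s: 31.7
ee_pos: [0.6205, -0.0164, 0.0276]
tool_rot: [0.0, 0.999, 0.033, 0.0]
contact_force: [-0.7, -0.3, 2.6]
grip_width: 0.0
time_s: 31.9
ee_pos: [0.6205, -0.0163, 0.0258]
tool_rot: [-0.0, 0.999, 0.033, 0.0]
contact_force: [-0.6, -0.5, 4.7]
grip_width: 0.0004
```

```bash
python3 -m jog '[[[0,0,-2],0,0],[[0,0,0],0,0]]'; python3 -m jog '[[[0,0,-2],0,0],[[0,0,0],0,0]]'
```

```text
time_s: 32.1
ee_pos: [0.6205, -0.0163, 0.0242]
tool_rot: [0.0, 0.999, 0.033, 0.0]
contact_force: [-1.1, -0.2, 7.1]
grip_width: 0.0001
time_s: 32.3
ee_pos: [0.6207, -0.0164, 0.024]
tool_rot: [0.0, 0.999, 0.033, 0.0]
contact_force: [-6.9, -0.2, 19.5]
grip_width: 0.0004
```

```bash
python3 -m jog '[[[0,0,20],0,0],[[0,0,40],0,0],[[0,0,45],0,0],[[0,0,50],0,0],[[-20,-20,50],0,0],[[-40,-30,0],0,0],[[-40,-30,0],0,0],[[-20,-20,0],0,0]]'; python3 -m jog '[[[-15,-10,0],0,0],[[0,0,0],0,0],[[0,0,0],0,0]]'
python3 - <<'E'
from h import *
c=Cam("wrist");cv2.imwrite("pics/w18.png",c.img);print(c.st["ee_pos"],jaw(c.st))
i=c.img.astype(int);B,G,R=i[...,0],i[...,1],i[...,2]
for nm,m,z in(("red",(R>130)&(G<90)&(B<90),.025),("blue",B-R>50,.04)):
    n,l,s,ce=cv2.connectedComponentsWithStats(m.astype(np.uint8))
    for k in range(1,n):
        if s[k,4]>25: print(nm,s[k],ce[k].round(1),c.px2w(ce[k],z)[0,:2].round(4))
        if nm=="blue" and s[k,4]>150:
            ys,xs=np.nonzero(l==k)
            for row in range(ys.min()+3,ys.max(),6): print(row,xs[ys==row].max(),c.px2w([[xs[ys==row].max(),row]],z)[0,:2].round(4))
E
```

```text
time_s: 33.1
ee_pos: [0.4993, -0.1163, 0.2199]
tool_rot: [0.001, 0.999, 0.032, -0.001]
contact_force: [0.4, 0.5, -0.4]
grip_width: 0.0006
time_s: 33.4
ee_pos: [0.4887, -0.1229, 0.2202]
tool_rot: [-0.0, 0.999, 0.034, 0.0]
contact_force: [-0.9, -0.3, -0.3]
grip_width: 0.0005
[ 0.48874012 -0.12288675  0.22021458] -86.15697213130012
red [571 128  32 141 254] [585.7 193.6] [ 0.5117 -0.3725]
red [285 139   7  11  64] [288.  144.2] [ 0.5391 -0.0815]
red [284 160   6  12  45] [286.6 164.4] [ 0.5202 -0.0808]
red [275 226   7  11  38] [278.7 232.6] [ 0.4518 -0.0753]
red [273 247   6   6  29] [275.4 249.3] [ 0.4337 -0.0726]
blue [192 103   8   8  52] [195.5 106.6] [ 0.5671 -0.0008]
blue [ 130  146   18   68 1052] [138.5 176.7] [0.5017 0.054 ]
149 147 [0.5275 0.0443]
155 147 [0.5221 0.0447]
161 147 [0.5167 0.0451]
167 147 [0.5112 0.0455]
173 147 [0.5057 0.0459]
179 147 [0.5001 0.0463]
185 147 [0.4944 0.0467]
191 147 [0.4887 0.0471]
197 147 [0.483  0.0475]
203 142 [0.4769 0.0526]
209 139 [0.4708 0.0559]
blue [ 229  161   57   71 2350] [264.4 195.4] [ 0.492  -0.0625]
164 275 [ 0.5219 -0.0717]
170 284 [ 0.5169 -0.0801]
176 284 [ 0.5114 -0.0803]
182 284 [ 0.5059 -0.0805]
188 283 [ 0.5002 -0.0797]
194 283 [ 0.4945 -0.0799]
200 282 [ 0.4887 -0.0791]
206 281 [ 0.4829 -0.0784]
212 281 [ 0.477  -0.0786]
218 280 [ 0.4711 -0.0778]
224 279 [ 0.4651 -0.077 ]
230 276 [ 0.4589 -0.0743]
```

Run:
```python
from h import *
for q in("dropper","bin","jar"):
    Cam("scene");print(q,[d["location"] for d in r.spot_in("scene",q)][:1])
print(r.close_job())
```

```text
dropper [[0.7019, 0.1539, 0.0484]]
bin [[0.7326, -0.2021, 0.0175]]
jar [[0.3716, -0.1199, 0.047]]
the job is handed in; nothing more can be done
None
```

I did all four steps and handed the job in at about 34 s. It reports no verdict, so the checks below are my own measurements.

- **Blue tray:** I laid it in the loading channel and pushed it under the bridge. In the last wrist picture its trailing edge was about 1–1.5 mm short of the red marks. The position of the fingers while pushing suggested roughly 1 mm past that, still within the 7 mm allowed.
- **Orange tray:** the push drove it out of the far side. I laid it on the drying plate, where it measured at (0.505, -0.402) m. The plate's centre measured at (0.504, -0.399) m, and both were turned about 4°.
- **Start button:** I pressed it about 5–6 mm, until the force jumped from 7 to 19.5 N at the hard stop, then retracted. I did not check its spring-back in a picture.
- **Bystanders:** the dropper bottle, bin and jar all showed within about 4 mm of where they started.

**What failed or disagreed:**
- **First grasp:** it closed on air above the blue tray, because the fingertips sat about 25 mm higher than the reported tool position. I found the real height by touching the bench and set every later height by contact.
- **Cameras:** the scene and top cameras disagreed by up to about 40 mm on the bridge and 10–20 mm on most other things, so I used the wrist camera for the fine positions.

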